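# Load the bait boxes on the carrying board and hold it up

## Robot

A 7-joint arm with a two-finger parallel gripper is mounted at the origin on the work surface. World frame = base frame: x ahead of the robot, y to its left, z up, the work surface at z = 0. Lengths are in m, angles in rad, forces in N, time in s.
With the tool pointing down it reaches from about 0.425 to 0.925 m from the base axis. Payload 6.8 kg.
Tool frame: the origin (TCP) lies on the front face of the gripper's body, between the roots of the fingers; the fingertips stand 73 mm ahead of it and the grasp point (between the pads) lies 54 mm ahead of it (env.nose_length is the distance from the TCP to the fingertips, in m); z points along the fingers, y is the line along which they close (so a half turn about z gives the same grasp; the last joint's range is limited). The gripper opens to 85 mm and grips with 20 to 120 N. Pads are 22 mm wide; open, the fingers measure 114 mm over their backs; the gripper's body (76 mm by 85 mm) begins 54 mm behind the grasp point. The pads swing forward as they close: fully open they stand 13 mm farther back than shut.
Start: joints at [1.123, 0.477, 0.022, 1.555, -0.011, 1.109, -0.083], TCP at [0.225, -0.636, 0.304] pointing down, gripper open.
Joint ranges: [-2.96, 2.96], [-0.34, 2.1], [-1.41, 1.46], [0.24, 2.44], [-1.37, 4.51], [0.17, 1.92], [-2.96, 2.96]. Speed limits (rad/s): [2.39, 2.39, 3.14, 3.14, 3.14, 3.14, 3.14].

## Interface

Orientations are given as a unit quaternion [w, x, y, z].
In Python, from cell import env, kin, camera, calibration, job gives the robot as it stands. The module is installed in compiled form; this text tells all that it offers. Calls block until the motion is done:
- env.reach(position, orientation): joint-space move of the TCP to a pose.
- env.movel(position, velocity=0.15, rot=None, stop_force=None): straight line of the TCP; rot=None keeps the orientation; velocity is the mean speed in m/s. With stop_force (N) it stops when the force on the tool has changed by that much, and returns True; else False.
- env.goto_joints(angles): joint-space move.
- env.grip(opening, f_grip=None): finger opening in m; f_grip is the grip in N (None keeps the last); returns when the fingers have stopped.
- env.dwell(seconds).
- kin.inverse_kinematics(position, orientation): joint angles nearest the present ones, or None.
- env.get_state(): the state.
- camera(name): name is "side" or "top"; returns (picture, depth): 480x640x3 uint8, blue, green, red; 480x640 float32, m along the optical axis (not along the pixel's ray), 0 where there is no reading.
- calibration(name): a dict with "fx", "fy", "cx", "cy" (pixels), "rvec" (rotation vector, rad) and "tvec" (3), from world to camera coordinates, as OpenCV has them. Camera axes: x right, y down, z forward; pixel columns grow to the right and rows downward; lengths in m; the calibration is good to about 2 mm. A picture is of the moment at which its call begins. calibration takes no time and is no camera call.
A pose or a line that the arm cannot do raises env.PlanningError and nothing moves.
- job.job_done(): hands the job in; it is judged then, once.
The state is a dict: "time": time; "qpos": joint angles; "joint_velocities": joint speeds; "joint_torque": joint torques, N m; "tcp_pos": TCP position; "orientation": TCP orientation; "force": force on the tool from outside, world axes, zero at the start; "torque": the same for the moment, N m; "opening": finger opening in m; "gripper_force": force on a finger pad.
Only numpy, scipy, OpenCV 4.12 (cv2) and the standard library are available. Lean on these libraries where they do the work, as an engineer would, in place of code of your own. Each camera call takes 0.05 s, during which the arm holds its last target. There are 200 camera calls.

## Task

Finish the pinwheel layer on the plywood carrying board: set (do not drop) the two loose bait boxes flat inside the two empty blue outlines, either box in either outline, and let go of them. Then lift the loaded board by its orange handle, keeping it level, straight up about 12 cm clear of the bench, and finish still holding it there, steady and level, with all four boxes in their outlines. Leave the flask, its cap, the floats and the screwdriver alone.

Things in the scene. Friction and masses are not known exactly. Their poses are not given: they have to be found in the camera images.
- carry_board: loose plywood board 210 x 210 x 12 mm, 0.34 kg (loaded 0.6 to 0.85 kg, weight nearly under the handle). Origin: centre of underside, z up. A round 18 mm post in the middle carries an orange handle block: 40 mm along own x, 20 mm thick along own y, 76 to 102 mm above the underside. Four blue-outlined places form a pinwheel round it, 10 mm between neighbouring boxes.
- board_grip (a point): point on the axis of the orange handle, 92 mm above the board's underside; take the handle across its 20 mm thickness (along the board's y). Fingertips must stay above the box ridges, whose tops on the board are 68 mm above its underside
- place_1 (a point): centre, on the board's top face, of a blue-outlined place (inside of the outline 114 x 64 mm) whose long side lies along the board's own x; holds bait_box_1 at the start
- place_2 (a point): centre, on the board's top face, of a blue-outlined place (inside of the outline 114 x 64 mm) whose long side lies along the board's own y; empty at the start
- place_3 (a point): centre, on the board's top face, of a blue-outlined place (inside of the outline 114 x 64 mm) whose long side lies along the board's own x; holds bait_box_3 at the start
- place_4 (a point): centre, on the board's top face, of a blue-outlined place (inside of the outline 114 x 64 mm) whose long side lies along the board's own y; empty at the start
- bait_box_1: white plastic bait box 110 (own x) x 60 (own y) x 30 mm high, about 90 g; blue grip ridge on the middle of its lid: 44 mm along own x, 20 mm thick along own y, 30 to 56 mm above the underside. A red press button marks the -x end (either way round will do). Origin: centre of underside, z up. Already on the board in place_1; stays there.
- bait_box_3: white plastic bait box 110 (own x) x 60 (own y) x 30 mm high, about 90 g; blue grip ridge on the middle of its lid: 44 mm along own x, 20 mm thick along own y, 30 to 56 mm above the underside. A red press button marks the -x end (either way round will do). Origin: centre of underside, z up. Already on the board in place_3; stays there.
- bait_box_2: white plastic bait box 110 (own x) x 60 (own y) x 30 mm high, about 90 g; blue grip ridge on the middle of its lid: 44 mm along own x, 20 mm thick along own y, 30 to 56 mm above the underside. A red press button marks the -x end (either way round will do). Origin: centre of underside, z up. Starts loose on the bench.
- bait_box_4: white plastic bait box 110 (own x) x 60 (own y) x 30 mm high, about 90 g; blue grip ridge on the middle of its lid: 44 mm along own x, 20 mm thick along own y, 30 to 56 mm above the underside. A red press button marks the -x end (either way round will do). Origin: centre of underside, z up. Starts loose on the bench.
- flask_cap: open aluminium cap standing mouth up, 60 mm across, 45 mm high, loose near the bait boxes; origin: centre of the underside. Leave alone.
- float_a: rosewood float blank standing upright, 42 mm thick, 80 mm high; origin: centre of the underside. Leave alone.
- float_b: rosewood float blank like the other. Leave alone.
- flask: aluminium flask, 72 mm across, 210 mm high, standing at the back left; origin: centre of the underside. Leave alone.
- screwdriver: screwdriver 190 mm long lying at the back right; own x along it. Leave alone.
Things that resemble listed ones, but are neither listed nor needed, are in the scene too. What is shaped like the bait_box_2 but pink or purple is not meant. Leave any pink or purple look-alike of the bait_box_3 alone.

How it is judged:
By the outcome, as a careful person would: the job done as asked, in the order asked, and still so for the second after the job is handed in, while the arm keeps its last pose, push and grip.
It also fails if it takes over 72 s, if anything falls off the work surface, if the arm or the gripper's body presses on something with over 40 N, if the wrist force passes 120 N, or if a joint passes its speed limit or range.

## Working session

There is one attempt and no reset: what is moved stays moved. The work goes in short steps, each a Python script; the robot and the scene stay as the last script left them, time stands still between calls to the robot, and variables do not carry over. Pictures are saved under pics/ and viewed, at most 10 in all, crops included, and the job is handed in when it is done.

```bash
mkdir -p pics; python3 - <<'E'
from cell import env,camera,calibration
import cv2,numpy as np
for n in("top","side"):
    p,d=camera(n); cv2.imwrite(f"pics/{n}0.png",p); np.savez(f"{n}0.npz",p=p,d=d)
    c=calibration(n); R=cv2.Rodrigues(np.array(c["rvec"]))[0]
    print(n,c,"campos",-R.T@np.array(c["tvec"]))
s=env.get_state();print(s["time"],s["orientation"],s["opening"],s["force"])
E
```

```text
top {'fx': 550.3059883825456, 'fy': 550.3059883825456, 'cx': 316.54499956903476, 'cy': 240.45603353249214, 'rvec': array([ 2.09537712, -2.14931025,  0.19385981]), 'tvec': array([0.00961425, 0.48320305, 1.49234223])} campos [ 0.19948842 -0.00440663  1.55590742]
side {'fx': 586.1406683135431, 'fy': 586.1406683135431, 'cx': 319.12428126042386, 'cy': 243.12769514544922, 'rvec': array([ 0.85233051, -2.64862029,  0.92700026]), 'tvec': array([0.39519059, 0.26568604, 1.43134842])} campos [-0.0870221   0.78438688  1.28556889]
0.1 [-7.83873935e-04  9.85602409e-01  1.69077624e-01 -1.82002630e-04] 0.08537427180926972 [-0.13969985 -0.41585024 -0.22323179]
```

View pics/top0.png

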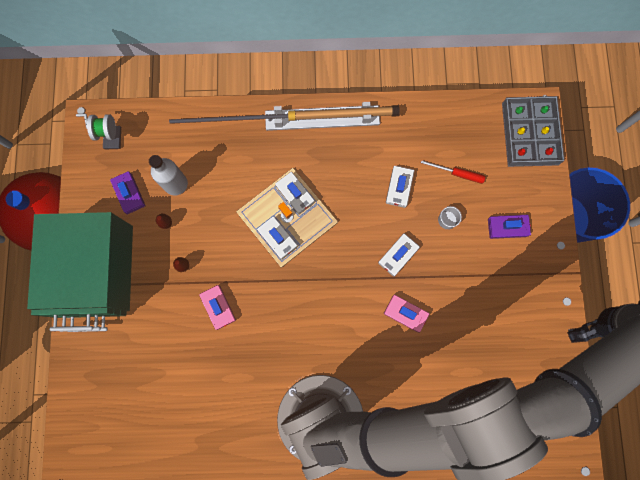

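View pics/side0.png

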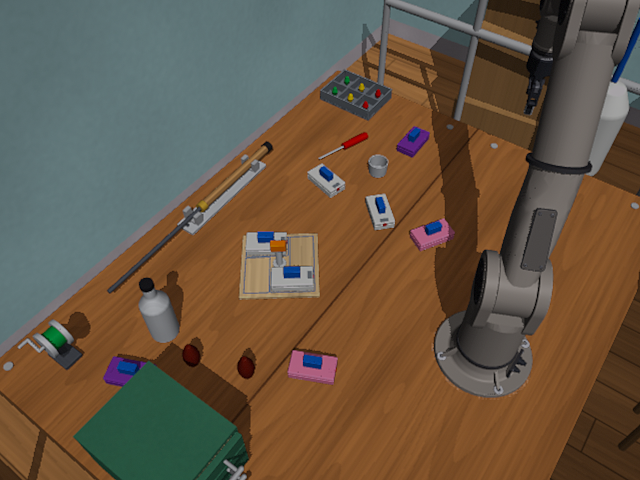

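The top view shows loose white boxes at about (400,186) and (400,254). The board is centred near (287,217), with filled places at (294,189) and (278,236), empty ones left and right, and the orange handle at (286,209). Next I measure all of these by colour and ray casting.

```bash
cat > vis.py <<'E'
import cv2,numpy as np
from cell import calibration
def ray(n,uv,z):
    c=calibration(n);R=cv2.Rodrigues(np.array(c["rvec"]))[0];o=-R.T@np.array(c["tvec"])
    uv=np.atleast_2d(np.asarray(uv,float))
    d=np.c_[(uv[:,0]-c["cx"])/c["fx"],(uv[:,1]-c["cy"])/c["fy"],np.ones(len(uv))]@R
    return (o+d*((z-o[2])/d[:,2])[:,None])[:,:2]
def height(n,d):
    c=calibration(n);R=cv2.Rodrigues(np.array(c["rvec"]))[0];o=-R.T@np.array(c["tvec"])
    v,u=np.mgrid[:480,:640];P=np.stack([(u-c["cx"])/c["fx"]*d,(v-c["cy"])/c["fy"]*d,d],-1)@R+o
    return P
def rect(n,mask,z,amin=30):
    """world min-area rects of the mask blobs cast on plane z: centre, (long,short), yaw of long, centroid px"""
    out=[]
    for c in cv2.findContours(mask.astype(np.uint8),cv2.RETR_EXTERNAL,cv2.CHAIN_APPROX_NONE)[0]:
        if cv2.contourArea(c)<amin: continue
        w=ray(n,c[:,0,:],z)
        (cx,cy),_,_=r=cv2.minAreaRect((w*1000).astype(np.float32))
        b=cv2.boxPoints(r);e=[b[1]-b[0],b[2]-b[1]];L=[np.linalg.norm(x) for x in e];i=int(np.argmax(L))
        out.append((np.round([cx,cy],1),np.round([L[i],L[1-i]],1),round(np.degrees(np.arctan2(e[i][1],e[i][0]))%180,1),c[:,0].mean(0).round(0)))
    return out
def masks(p,P):
    h=cv2.cvtColor(p,cv2.COLOR_BGR2HSV);H,S,V=h[...,0],h[...,1],h[...,2];z=P[...,2]
    blue=(H>105)&(H<125)&(S>150)&(V>60)
    orange=(H>5)&(H<20)&(S>200)&(V>150)&(z>.08)
    white=(S<60)&(V>130)
    return blue,orange,white,z
E
python3 - <<'E'
from vis import *
for n in("top","side"):
    f=np.load(f"{n}0.npz");p,d=f["p"],f["d"];P=height(n,d);b,o,w,z=masks(p,P)
    ws=(P[...,0]>.35)&(P[...,0]<.95)&(P[...,1]>-.35)&(P[...,1]<.25)
    print(n)
    print("ridgetops");[print(r) for r in rect(n,b&ws&(z>.05)&(z<.075),.062,15)]
    print("lids30");[print(r) for r in rect(n,cv2.morphologyEx(((w|b)&ws&(z>.022)).astype(np.uint8),cv2.MORPH_OPEN,np.ones((3,3))),.03,150)]
    print("handle");[print(r) for r in rect(n,o&ws&(z>.095),.102,10)]
    print("board");[print(r) for r in rect(n,cv2.morphologyEx((ws&(z>.007)&(z<.12)).astype(np.uint8),cv2.MORPH_OPEN,np.ones((3,3))),.012,800)]
    c=p[130:300,220:440] if n=="top" else p[150:310,220:440]
    cv2.imwrite(f"pics/{n}c.png",cv2.resize(c,None,fx=3.6,fy=3.5,interpolation=cv2.INTER_CUBIC))
E
```

```text
top
ridgetops
(array([ 439.5, -231.1]), array([43.8, 16.9], dtype=float32), np.float32(136.9), array([400., 253.]))
(array([498.2, 109.4]), array([41.4, 17.7], dtype=float32), np.float32(38.2), array([276., 235.]))
(array([628. ,  57.9]), array([41. , 18.6], dtype=float32), np.float32(36.5), array([294., 190.]))
(array([ 639.6, -244.7]), array([41.5, 17.6], dtype=float32), np.float32(166.1), array([401., 183.]))
lids30
(array([ 441.2, -232.6]), array([110.1,  59.2], dtype=float32), np.float32(136.6), array([399., 254.]))
(array([499.4, 110.3]), array([110.8,  60.6], dtype=float32), np.float32(37.4), array([277., 237.]))
(array([629.3,  58.8]), array([110.7,  62. ], dtype=float32), np.float32(36.4), array([294., 193.]))
(array([ 640.9, -245.7]), array([110.5,  59.6], dtype=float32), np.float32(165.6), array([400., 185.]))
handle
(array([561.6,  82. ]), array([37.8, 18.4], dtype=float32), np.float32(36.8), array([285., 209.]))
board
(array([562.6,  82.3]), array([209.5, 209. ], dtype=float32), np.float32(127.6), array([283., 218.]))
(array([869.7,  -2.3]), array([508.9,  71.3], dtype=f
[... 494 characters left out ...]
, array([109.7,  67.6], dtype=float32), np.float32(37.7), array([293., 276.]))
(array([645. ,  64.3]), array([71.3, 67.1], dtype=float32), np.float32(35.5), array([259., 241.]))
(array([ 437.8, -232.2]), array([110.1,  58.2], dtype=float32), np.float32(136.7), array([380., 209.]))
(array([ 638.4, -245.7]), array([108.6,  59.2], dtype=float32), np.float32(165.4), array([327., 178.]))
handle
(array([560.3,  83.8]), array([36.7, 16.6], dtype=float32), np.float32(35.5), array([277., 244.]))
board
(array([561.7,  79.3]), array([222.4, 209. ], dtype=float32), np.float32(127.3), array([280., 267.]))
(array([870.3, -23.3]), array([522.4,  86.6], dtype=float32), np.float32(91.2), array([217., 197.]))
```

View pics/topc.png

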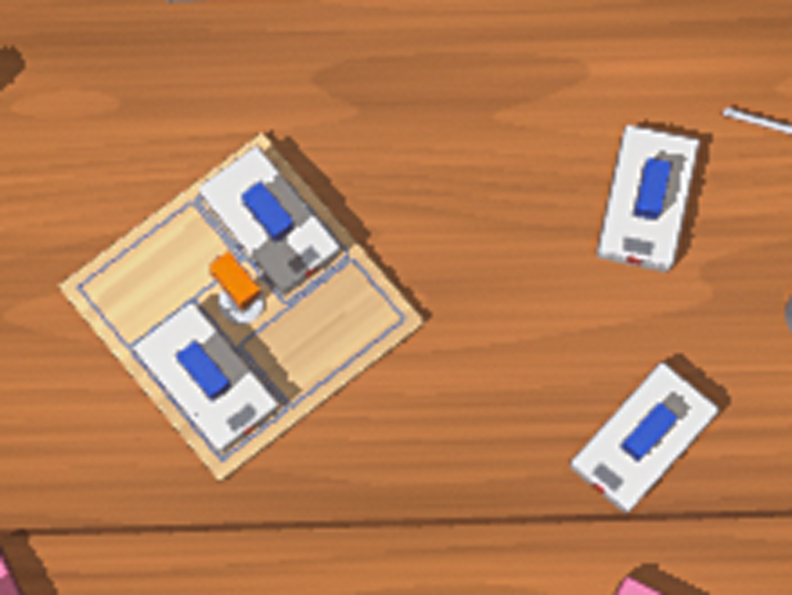

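```bash
cat > arm.py <<'E'
from cell import env,kin,camera,calibration,job
import numpy as np
from scipy.spatial.transform import Rotation as Ro
def quat(yaw):
    """tool down, fingers closing across a thing whose long axis has this yaw (deg); half turn with smaller |q7|"""
    best=None
    for k in(0,180):
        a=np.radians(yaw+k);y=np.array([-np.sin(a),np.cos(a),0]);z=np.array([0,0,-1.]);x=np.cross(y,z)
        q=Ro.from_matrix(np.c_[x,y,z]).as_quat();q=np.r_[q[3],q[:3]]
        j=kin.inverse_kinematics([.55,0,.25],q)
        if j is not None and(best is None or abs(j[6])<best[0]):best=(abs(j[6]),q)
    return best[1]
def say(t):
    s=env.get_state();print(t,round(s["time"],2),np.round(s["tcp_pos"],4),"F",np.round(s["force"],1),"open",round(s["opening"],4),"gf",np.round(s["gripper_force"],1))
C=np.array([.5615,.0828]);YB=37.1
def bp(x,y):
    a=np.radians(YB);return C+np.array([x*np.cos(a)-y*np.sin(a),x*np.sin(a)+y*np.cos(a)])/1000
def pick(xy,yaw,zb=0.):
    env.reach([*xy,.22+zb],quat(yaw));env.grip(.055)
    env.movel([*xy,.106+zb],.12);env.grip(0.,40);say("gripped")
    env.movel([*xy,.26],.2);say("lifted")
def place(xy,yaw,zb=.012):
    env.reach([*xy,.26],quat(yaw))
    env.movel([*xy,.106+zb+.012],.15)
    print("touch",env.movel([*xy,.106+zb-.004],.02,stop_force=4));say("down")
    env.grip(.042);env.dwell(.2);say("released")
    env.movel([*xy,.26],.2)
E
python3 - <<'E'
from vis import *
import arm
f=np.load("top0.npz");p,d=f["p"],f["d"];P=height("top",d);h=cv2.cvtColor(p,cv2.COLOR_BGR2HSV).astype(int)
m=((h[...,0]>100)&(h[...,0]<150)&(h[...,1]>20)) & (abs(P[...,2]-.012)<.008)
v,u=np.nonzero(m);w=ray("top",np.c_[u,v],.012)-arm.C
a=np.radians(arm.YB);b=np.c_[w@[np.cos(a),np.sin(a)],w@[-np.sin(a),np.cos(a)]]*1000
for s,n in((1,"left"),(-1,"right")):
    k=(abs(b*s-[60,35])<[38,63]).all(1);q=b[k]*s-[60,35]
    print(n,k.sum(),q.min(0),q.max(0))
    for ax,half in((0,32),(1,57)):
        for sg in(1,-1):
            e=q[(abs(q[:,ax]*sg-half)<5)&(abs(q[:,1-ax])<(50 if ax==0 else 26))]
            if len(e)>5: print(" edge",ax,sg*half,len(e),e[:,ax].mean().round(2),"slope deg",np.degrees(np.polyfit(e[:,1-ax],e[:,ax],1)[0]).round(2))
for xy,y in(((.6396,-.2457),165.6),((.4395,-.2324),136.6),(arm.bp(60,35),127.1),(arm.bp(-60,-35),127.1)):
    for z in(.26,.106): print(xy,z,arm.kin.inverse_kinematics([*xy,z],arm.quat(y)))
E
```

```text
left 54 [-36.4781455  -62.96518486] [35.28629304 57.69894115]
 edge 0 32 9 33.63 slope deg -0.75
 edge 0 -32 7 -33.14 slope deg -0.09
 edge 1 57 7 56.84 slope deg 0.5
 edge 1 -57 15 -59.91 slope deg 0.44
right 100 [-37.92564849 -61.97615477] [33.70529222 61.28104204]
 edge 0 32 25 31.74 slope deg -0.46
 edge 0 -32 26 -34.65 slope deg -1.54
 edge 1 57 9 60.5 slope deg 0.69
 edge 1 -57 16 -58.09 slope deg 1.26
(0.6396, -0.2457) 0.26 [ 0.68285976  0.60581757 -0.60740308  1.53737615  0.37028818  1.11536169
  1.31411277]
(0.6396, -0.2457) 0.106 [ 0.65574404  0.7799109  -0.56492301  1.63002934  0.50903043  0.8827823
  1.21125125]
(0.4395, -0.2324) 0.26 [ 0.82560531  0.28473648 -0.54295004  1.98916167  0.18413705  0.91514744
  1.00091615]
(0.4395, -0.2324) 0.106 [ 0.73833912  0.525111   -0.46357572  2.09641202  0.40458245  0.60585073
  0.80496029]
[0.58824276 0.14690792] 0.26 [ 0.25647094  0.5392672  -0.82642995  1.72765498  0.44439685  1.07278451
 -0.06964017]
[0.58824276 0.14690792] 0.106 [ 0.08506122  0.68584612 -0.58791086  1.83172784  0.5212346   0.78299888
 -0.13016706]
[0.53475724 0.01869208] 0.26 [ 0.41808645  0.38084886 -0.70197762  1.89831797  0.29577744  0.96747015
  0.22882711]
[0.53475724 0.01869208] 0.106 [ 0.30790953  0.59739281 -0.58450159  2.00280879  0.51034155  0.68851306
  0.04684576]
```

```bash
sed -i 's/YB=37.1/YB=37.4/' arm.py; python3 - <<'E'
from arm import *
say("start")
pick((.6396,-.2457),165.6)
place(bp(60,35),YB+90)
say("end")
import cv2
p,d=camera("top");np.savez("top1.npz",p=p,d=d)
cv2.imwrite("pics/top1.png",cv2.resize(p[130:300,220:440],None,fx=3.6,fy=3.5,interpolation=cv2.INTER_CUBIC))
E
```

```text
start 0.1 [ 0.2248 -0.636   0.303 ] F [-0.1 -0.4 -0.2] open 0.0854 gf 0.0
gripped 4.08 [ 0.64   -0.2457  0.1068] F [-0.   0.3  4.3] open 0.0194 gf 40.3
lifted 5.0 [ 0.6387 -0.2457  0.2583] F [-0.9 -0.3 -1.7] open 0.0193 gf 39.6
touch True
down 8.07 [0.588  0.1471 0.1187] F [-1.3 -1.2  5.4] open 0.0196 gf 40.5
released 8.62 [0.5874 0.1467 0.118 ] F [0.4 0.1 0.4] open 0.042 gf 0.0
end 9.48 [0.5873 0.1466 0.2588] F [ 0.   0.2 -0.8] open 0.042 gf 0.0
```

View pics/top1.png

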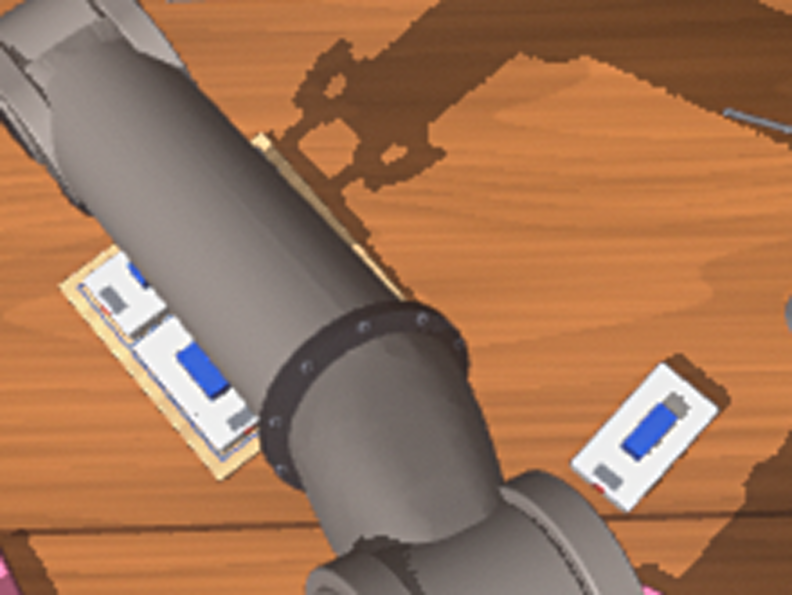

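The box landed in the left place, but the arm hides most of it in this view. I'll pick the second box, place it, then move the arm clear and look.

```bash
sed -i 's/\.106/.108/g' arm.py; python3 - <<'E'
from arm import *
import cv2
pick((.4395,-.2324),136.6)
place(bp(-60,-35),YB+90)
env.reach([.5,-.30,.30],quat(YB))
say("end")
for n in("top","side"):
    p,d=camera(n);np.savez(n+"2.npz",p=p,d=d)
    cv2.imwrite(f"pics/{n}2.png",cv2.resize(p[160:280,230:350] if n=="top" else p[220:310,230:330],None,fx=5,fy=5,interpolation=cv2.INTER_CUBIC))
E
cat > meas.py <<'E'
import sys
from vis import *
import arm
k=sys.argv[1]
f=np.load(f"top{k}.npz");p,d=f["p"],f["d"];P=height("top",d);b,o,w,z=masks(p,P)
ws=(abs(P[...,0]-.56)<.16)&(abs(P[...,1]-.082)<.16)
h=cv2.cvtColor(p,cv2.COLOR_BGR2HSV)
bd=rect("top",cv2.morphologyEx((ws&(z>.007)&(z<.12)).astype(np.uint8),cv2.MORPH_OPEN,np.ones((3,3))),.012,800)
print("board",bd);print("handle",rect("top",o&ws,.102,10))
c=bd[0][0];a=np.radians(37.4)
fr=lambda v:np.round([v@[np.cos(a),np.sin(a)],v@[-np.sin(a),np.cos(a)]],1)
print("ridge");[print(fr(r[0]-c),r) for r in rect("top",b&ws&(z>.05),.068,15)]
m=(h[...,1]<60)&(h[...,2]>90)&ws&(z>.033)|(b&ws&(z>.04))
print("lid");[print(fr(r[0]-c),r) for r in rect("top",cv2.morphologyEx(m.astype(np.uint8),cv2.MORPH_OPEN,np.ones((3,3))),.042,150)]
E
python3 meas.py 2
```

```text
gripped 12.82 [ 0.4399 -0.2326  0.1087] F [-1.1  0.1  6.4] open 0.0191 gf 40.4
lifted 13.73 [ 0.4387 -0.2322  0.2588] F [ 0.7  1.  -1.3] open 0.019 gf 39.4
touch True
down 16.37 [0.5351 0.0186 0.1207] F [-0.4 -1.   4.9] open 0.0189 gf 40.3
released 16.92 [0.5345 0.0183 0.1201] F [ 0.1 -0.2  0.5] open 0.0419 gf 0.0
end 18.99 [ 0.5006 -0.2983  0.2993] F [ 0.5  0.2 -0.3] open 0.0419 gf 0.0
board [(array([561.9,  81.9]), array([210.3, 209.4], dtype=float32), np.float32(37.7), array([287., 220.]))]
handle [(array([561.2,  81.7]), array([36.7, 18.3], dtype=float32), np.float32(36.9), array([285., 209.]))]
ridge
[-35.1  60.9] (array([497., 109.]), array([41.2, 17.7], dtype=float32), np.float32(38.2), array([276., 235.]))
[-61.4 -35.7] (array([534.8,  16.3]), array([42.2, 17.6], dtype=float32), np.float32(127.9), array([309., 221.]))
[58.4 33.3] (array([588.1, 143.8]), array([41.9, 17.3], dtype=float32), np.float32(127.7), array([263., 203.]))
[ 36.4 -58.3] (array([626.2,  57.7]), array([40.8, 18.5], dtype=float32), np.float32(36.6), array([294., 190.]))
lid
[-34.8  60.8] (array([497.3, 109.1]), array([110. ,  59.8], dtype=float32), np.float32(37.8), array([277., 237.]))
[-61.5 -35.7] (array([534.7,  16.2]), array([109.5,  60.8], dtype=float32), np.float32(127.6), array([309., 223.]))
[58.2 33.4] (array([587.8, 143.8]), array([109.6,  60.6], dtype=float32), np.float32(127.4), array([263., 206.]))
[ 35.7 -58.4] (array([625.7,  57.2]), array([111.5,  59.9], dtype=float32), np.float32(36.4), array([295., 193.]))
```

View pics/top2.png

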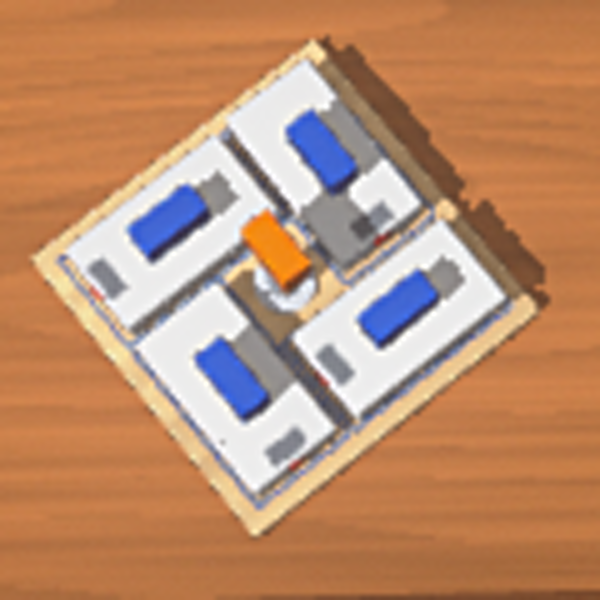

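View pics/side2.png

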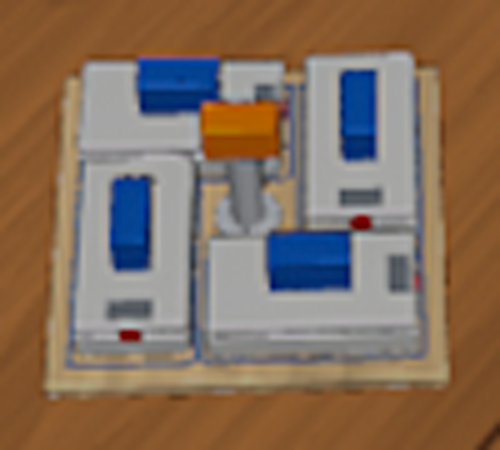

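The top view shows all four boxes seated flat. The two new ones, at left (170,220) and right (405,305), sit about 2 mm low against their neighbours. I'll rectify the saved first image to the board plane to get accurate outline positions.

```bash
cat > prof.py <<'E'
from vis import *
c=np.array([561.9,81.9]);a=np.radians(37.4);M=np.array([[np.cos(a),-np.sin(a)],[np.sin(a),np.cos(a)]])
def rectify(k,z):
    p=np.load(f"top{k}.npz")["p"];C=calibration("top")
    q=np.array([[-1,-1],[1,-1],[1,1],[-1,1]])*120.
    w=np.c_[(q@M.T+c)/1000,np.full(4,z)]
    uv=cv2.projectPoints(w,np.array(C["rvec"]),np.array(C["tvec"]),np.array([[C["fx"],0,C["cx"]],[0,C["fy"],C["cy"]],[0,0,1.]]),None)[0][:,0]
    H=cv2.getPerspectiveTransform(uv.astype(np.float32),((q+120)*2).astype(np.float32))
    return cv2.warpPerspective(p,H,(480,480),flags=cv2.INTER_CUBIC).astype(float)  # row=y, col=x, 2px/mm
def line(im,ax,at,lo,hi):
    s=im[...,2]-im[...,0]           # red minus blue: low on outline
    i=lambda v:int((v+120)*2)
    pr=(s[i(lo):i(hi),i(at-6):i(at+6)].mean(0) if ax==0 else s[i(at-6):i(at+6),i(lo):i(hi)].mean(1))
    w=np.clip(np.median(pr)-pr,0,None);w[w<.4*w.max()]=0
    return round(((np.arange(len(pr))/2+at-6)*w).sum()/w.sum(),2),round(w.max(),1)
if __name__=="__main__":
    im=rectify(0,.012)
    for nm,ax,at,lo,hi in(("L x+",0,93,-10,80),("L x-",0,27,40,80),("L y+",1,93,38,82),("R x-",0,-93,-80,10),("R y-",1,-93,-82,-38),("R y+",1,23,-82,-40),
        ("A x-",0,-93,38,82),("A y+",1,93,-80,10),("B y-",1,-93,-10,80),("B x+",0,93,-82,-40)):
        m=(lo+hi)/2
        print(nm,line(im,ax,at,lo,hi),"halves",line(im,ax,at,lo,m)[0],line(im,ax,at,m,hi)[0])
    cv2.imwrite("pics/rect0.png",np.clip(im,0,255).astype(np.uint8))
E
python3 prof.py
```

```text
L x+ (np.float64(93.82), np.float64(90.9)) halves 93.86 93.77
L x- (np.float64(26.73), np.float64(22.9)) halves 26.75 26.72
L y+ (np.float64(92.71), np.float64(90.7)) halves 92.72 92.71
R x- (np.float64(-91.78), np.float64(97.0)) halves -91.72 -91.83
R y- (np.float64(-93.67), np.float64(94.5)) halves -93.71 -93.64
R y+ (np.float64(24.27), np.float64(7.5)) halves 24.46 24.24
A x- (np.float64(-91.95), np.float64(66.4)) halves -91.95 -91.81
A y+ (np.float64(91.76), np.float64(29.1)) halves 91.79 91.74
B y- (np.float64(-91.82), np.float64(7.2)) halves -92.33 -90.27
B x+ (np.float64(96.4), np.float64(8.3)) halves 96.27 96.86
```

View pics/rect0.png

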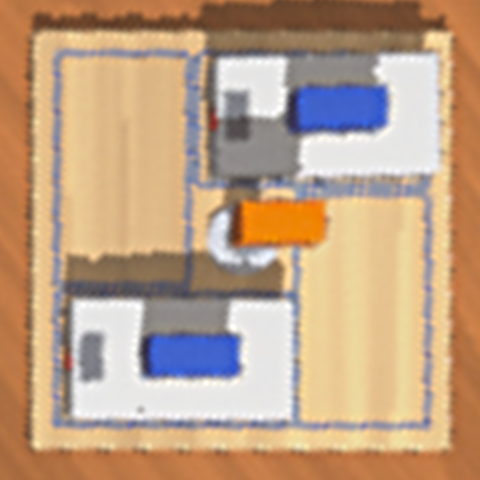

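In the board frame the outline centre is (+1.0,−0.5). Compared with it and the two boxes that started on the board, both new boxes are short by about (2.1, 2.3) mm. I'll regrip each one, shift it and check again.

```bash
cat >> arm.py <<'E'
def shift(x,y,dx,dy):
    s=bp(x,y);t=bp(x+dx,y+dy)
    env.reach([*s,.25],quat(YB+90));env.grip(.042);env.movel([*s,.1205],.12);env.grip(0.,40)
    env.movel([*s,.1325],.05);env.movel([*t,.1325],.03);env.dwell(.2)
    print("touch",env.movel([*t,.116],.02,stop_force=4));say("down")
    env.grip(.042);env.dwell(.2);env.movel([*t,.25],.2)
E
python3 - <<'E'
from arm import *
shift(60,35,2.2,2.6)
shift(-60,-35,2.0,2.1)
env.reach([.5,-.30,.30],quat(YB));say("end")
p,d=camera("top");np.savez("top3.npz",p=p,d=d)
E
python3 meas.py 3
python3 - <<'E'
from prof import *
for k in(0,3): cv2.imwrite(f"r{k}.png",np.clip(rectify(k,.042),0,255))
cv2.imwrite("pics/rect3.png",np.clip(rectify(3,.012),0,255))
E
```

```text
touch True
down 23.98 [0.588  0.1503 0.1212] F [-0.5  0.3  5.6] open 0.019 gf 40.1
touch True
down 29.15 [0.5353 0.0214 0.1211] F [-1.3  0.3  5.4] open 0.019 gf 40.0
end 31.74 [ 0.5005 -0.2982  0.2993] F [ 0.3  0.5 -0.4] open 0.0422 gf 0.0
board [(array([562.2,  82. ]), array([209.7, 209.5], dtype=float32), np.float32(37.6), array([287., 217.]))]
handle [(array([561.4,  81.9]), array([37.2, 18.4], dtype=float32), np.float32(36.8), array([285., 209.]))]
ridge
[-35.4  61.1] (array([497., 109.]), array([41.2, 17.7], dtype=float32), np.float32(38.2), array([276., 235.]))
[-60.  -32.3] (array([534.2,  19.9]), array([41.4, 17.6], dtype=float32), np.float32(127.9), array([308., 221.]))
[60.2 36.7] (array([587.7, 147.7]), array([41.1, 17.2], dtype=float32), np.float32(126.6), array([262., 204.]))
[ 36.4 -58.2] (array([626.5,  57.9]), array([41.4, 18.5], dtype=float32), np.float32(36.6), array([294., 189.]))
lid
[-35.7  60.9] (array([496.8, 108.7]), array([111.3,  59.8], dtype=float32), np.float32(37.8), array([277., 237.]))
[-59.9 -33. ] (array([534.6,  19.4]), array([109.5,  61.1], dtype=float32), np.float32(127.6), array([309., 223.]))
[60.  36.1] (array([587.9, 147.1]), array([109.5,  60.5], dtype=float32), np.float32(127.4), array([264., 205.]))
[ 35.7 -58.3] (array([626. ,  57.4]), array([110. ,  59.9], dtype=float32), np.float32(36.3), array([295., 193.]))[ WARN:0@0.511] global loadsave.cpp:1063 imwrite_ Unsupported depth image for selected encoder is fallbacked to CV_8U.
```

View pics/rect3.png

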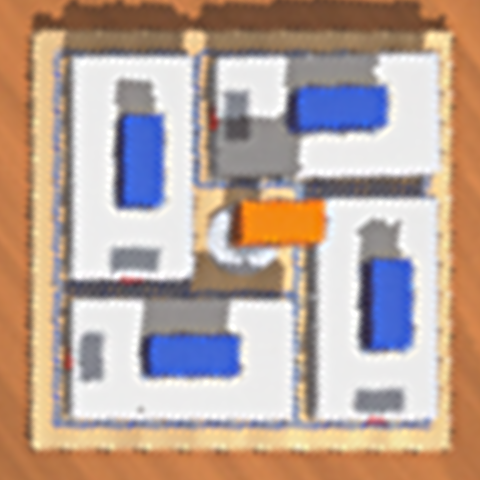

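The midpoints of the old pair (0,1.3) and the new pair (0.05,1.55) now agree, and the new boxes are at (60,34.8) and (−60,−34.3), so all four are centred in their outlines. Now I'll lift the board.

```bash
python3 - <<'E'
from arm import *
import cv2
c=bp(2.1,2.35)
env.reach([*c,.26],quat(YB));env.grip(.05)
env.movel([*c,.147],.1);env.grip(0.,110);say("grip")
p0=env.get_state()["tcp_pos"]
env.movel([c[0],c[1],.172],.04);say("2.5cm")
env.movel([c[0],c[1],.270],.06);env.dwell(1.);say("up")
print(env.get_state()["orientation"],quat(YB))
for n in("top","side"):
    p,d=camera(n);np.savez(n+"4.npz",p=p,d=d)
cv2.imwrite("pics/side4.png",cv2.resize(p[170:320,200:400],None,fx=4,fy=4,interpolation=cv2.INTER_CUBIC))
from vis import height
P=height("side",d);h=cv2.cvtColor(p,cv2.COLOR_BGR2HSV)
m=(P[...,2]>.11)&(P[...,2]<.15)&(np.hypot(P[...,0]-c[0],P[...,1]-c[1])<.17)&(h[...,1]>60)&(h[...,2]>150)
q=P[m];A=np.c_[q[:,:2]-c,np.ones(len(q))];s=np.linalg.lstsq(A,q[:,2],rcond=None)[0];print("board plane",m.sum(),s)
r=abs(A@s-q[:,2])<.004;print(np.linalg.lstsq(A[r],q[r,2],rcond=None)[0],r.sum())
E
```

```text
grip 35.17 [0.5628 0.0852 0.1482] F [ 0.7 -2.1  5.9] open 0.018 gf 108.0
2.5cm 35.94 [0.5616 0.0859 0.1719] F [ 0.4  0.4 -7.3] open 0.0181 gf 107.7
up 38.73 [0.5617 0.0859 0.27  ] F [-0.3  0.4 -7. ] open 0.0183 gf 107.7
[ 7.03394789e-06  9.47207833e-01  3.20620214e-01 -2.85821199e-06] [0.         0.94721028 0.32061299 0.        ]
board plane 818 [-1.13483285e-03  5.90791003e-05  1.32961342e-01]
[-0.00069074  0.00070642  0.13288325] 726
```

View pics/side4.png

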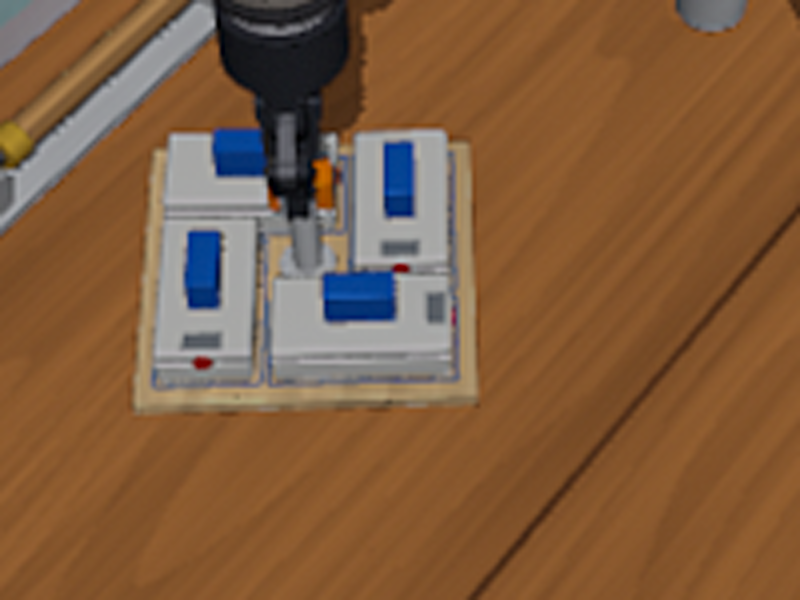

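The side view shows the board held level, with tilt under 0.1° and its underside about 121 mm up. All four boxes are inside their outlines.

```bash
python3 -c "
from cell import job
print(job.job_done())"
```

```text
the job is handed in; nothing more can be done
None
```

The job is handed in: both loose bait boxes are set in the empty outlines, and the arm is holding the loaded board level and steady about 12 cm above the bench, with all four boxes in their outlines.

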